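# Unlock a contact grill and hold its lid 40 degrees open

### The arm

A 6-joint arm with a two-finger parallel gripper is mounted at the origin on a cart in front of the work surface, level with it; the furniture and walls round the work are solid. World frame = base frame: x ahead of the robot, y to its left, z up, the work surface at z = 0. Lengths are in mm, angles in rad, forces in N, time in s.
With the tool pointing down it reaches from about 375 to 900 mm from the base axis. Payload 3.1 kg.
Tool frame: the origin (TCP) lies at the very end of the fingers, on their centre line; the grasp point (between the pads) lies 19 mm behind it (arm.hold_point_z is the distance from the TCP to the grasp point, in mm); z points along the fingers, y is the line along which they close (so a half turn about z gives the same grasp; the last joint's range is limited). The gripper opens to 85 mm and grips with 20 to 120 N. Pads are 22 mm wide; open, the fingers measure 114 mm over their backs; the gripper's body (76 mm by 85 mm) begins 54 mm behind the grasp point. The pads swing forward as they close: fully open they stand 13 mm farther back than shut.
Start: joints at [1.089, 0.527, 1.433, -0, 1.181, -0.178], TCP at [186.33, 596.555, 231.31] pointing down, gripper open.
Joint ranges: [-3.08, 3.08], [-0.75, 2.2], [0.22, 2.44], [-1.43, 4.57], [0, 2.65], [-2.85, 2.85]. Speed limits (rad/s): [2.79, 2.79, 3.14, 3.14, 3.14, 3.14].

### API

Orientations are given as a rotation vector (axis times angle).
In Python, from bench import arm gives the robot as it stands.
- The arm moves only by the tool play_rows, never from a script. Its argument "motion" is a list of rows, each a list of 3 entries, a list of its own where there are three numbers: the closure in counts, from 0 (fully open) to 255 (shut), then the shift along the tool's x, y, z in cm, then the turn about the tool's z in rad. In form: [[jaw, [dx, dy, dz], roll], ...]. A call has 1 to 12 rows; each row is the pose to reach, as a shift and turn from the pose commanded when the call began, along the tool's axes at that moment; what a row does not reach only later rows make up. A row lasts 1/12 s, in which the tool goes at most 41.7 mm and 7.16 degrees, less where a joint would pass 70% of its speed; a pose out of reach is approached as far as the arm can. A call with a gripper value outside its range is refused whole. The fingers move at their own pace and stop on an object; "newtons" is the grip in N (left out, the last holds). Time passes only in rows, so rows that repeat a pose let the fingers close. It gives the time, the measured TCP pose, the force, the opening and the grip force at its end, in the units of the state.
- arm.state(): the state, without advancing time (a new reading comes with each control period).
- arm.snapshot(name): name is "scene" or "top" or "wrist"; returns the picture (384x512x3 uint8, red, green, blue); there is no depth.
- arm.camera_model(name): a dict with "fx", "fy", "cx", "cy" (pixels), "k1" (the pictures are not rectified: a ray, as slopes to the right and down, at radius r is drawn at 1 + k1 r^2 times it, then the intrinsics apply), "R" (3x3) and "t" (3): a world point X has camera coordinates R X + t. Camera axes: x right, y down, z forward; pixel columns grow to the right and rows downward; lengths in mm; the calibration is good to about 2 mm. A picture is of the moment at which its call begins: read the wrist's pose just before it. camera_model takes no time and is no camera call; for the wrist camera it gives the pose at the moment of the call.
- arm.hand_in(): hands the job in; it is judged then, once.
Trained networks look in the newest picture that a camera, given by its name, has taken for a name from the list of things; names that differ only in an ending like _2 or _b are one class to them, and where a whole thing is asked for, a point or a joint stands for the part that bears it (a point fixed in the world has none). Each returns a list of dicts, best first, with "conf" (0 to 1); they miss things now and then, are a little off and sometimes report something else, mostly with a low value. They report only what shows in the picture. A call takes as long as a camera call. They do not tell look-alikes from the thing itself.
- arm.silhouettes(camera, target): "pixels" (384x512 bool, what is visible of it) and "box" ([left, top, right, bottom] in pixels, round what is visible of it).
- arm.place_of(camera, target): "location" ([row, column] in pixels: a listed point, or the origin of a listed thing).
The state is a dict: "t": time; "qpos": joint angles; "qvel": joint speeds; "joint_torque": joint torques, N m; "position": TCP position; "orientation": TCP orientation; "contact_force": force on the tool from outside, world axes, zero at the start; "ft_torque": the same for the moment, N m; "gripper_width": finger opening in mm; "gripper_force": force on a finger pad.
Only numpy, scipy, OpenCV 4.12 (cv2) and the standard library are available. Lean on these libraries where they do the work, as an engineer would, in place of code of your own. Each camera call takes 0.05 s, during which the arm holds its last target. There are 200 camera calls.

### The job

The contact grill is locked shut for storage and the cook wants to lay bread in it. Draw the locking pin out of the lock at the front, park it in the notches of the bracket on the grill's right side (lying level, shank to the back, fully seated and let go) while the lid is still shut, then raise the lid by its handle to 40 degrees and keep holding it there: it has no stay and would fall shut, so the job finishes with the gripper holding the lid still at that angle. Do not let the lid drop on the way, and leave the other things on the worktop where they stand.

Things in the scene. Friction and masses are not known exactly. Their poses are not given: they have to be found in the camera images.
- grill: Contact grill (panini press), cold, fixed: black housing 220 deep x 270 wide x 58 mm high, feet included, with a hinged aluminium lid on it (lid top at z = 99 mm); dial and lamp on the front. Origin: centre of the underside, on the worktop; x points from its front (front face at x = -115 mm) to the hinge at the back, y to the grill's left, z up.
- pin: Loose locking pin lying level, about 40 g: steel shank 9 mm across, 36 mm long, with a black ribbed knob 22 mm across. Origin: on its axis at the shoulder where the shank begins; x runs along the shank to its tip; the knob lies from x = -2 to -26 mm, best pinched from above at x = -14 mm. At the start it is in the lock, shank towards the grill's back.
- bore (a point): Where the pin's origin is while the pin is home in the lock, amid the grill's front: (-131, 0, 38.5) mm in the grill's frame, axes as the grill's. The pin lies along x in 12 mm bores through two cheeks of the housing (front one to x = -129 mm) and the lid's tongue between them; it is free after 36 mm of travel straight to the front (-x).
- notch (a point): Where the pin's origin is when parked: (-131, -162, 38.5) mm in the grill's frame, axes as the grill's. Steel bracket on the grill's right side: two upstands 4 mm thick at x = -126 and -106 mm, each with an open-topped notch 13 mm wide, flared at the top; notch floors at z = 34, tops at z = 60 mm. Shank lies along x in both, knob in front.
- hinge (a point): Middle of the lid's hinge axis: (95, 0, 72) mm in the grill's frame. The axis runs along the grill's y. A wooden wall shelf runs over the back of the worktop: its front edge is 0.74 m ahead of the robot's base, its underside 0.46 m above the worktop, so keep wrist and gripper in front of it.
- handle (a point): Middle of the lid's handle: round black bar 18 mm across, 170 mm long along the grill's y, a bracket at each end, its centre 42 mm above the lid, free below. Moves with the lid, 188 mm from the hinge axis: lid shut, at (-80, 0, 141) mm in the grill's frame; lid at 40 degrees, at (5, 0, 237) mm.
- lid (a joint): Opening angle of the lid in rad: 0 shut, 0.698 = 40 degrees, 1.75 fully open. The lid (about 0.75 kg) has no stay and hardly any friction: let go below about 80 degrees it falls shut. It cannot open while the pin is in the lock. Lifting takes about 5 N at the handle.
- salt_shaker: Salt shaker, 44 across x 90 mm, left of the grill, before the wire dish rack with plates (fixed, 0.25 m high) that stands on the draining board further left. Origin: centre of the underside. Not part of the job.
- jam_jar: Jam jar, 68 across x 84 mm, left of the grill or in front of that. Origin: centre of the underside. Not part of the job.
- tongs: Steel tongs, 59 x 255 x 20 mm, lying in front of the grill. Origin: centre of the underside; y runs along them. Not part of the job.
- tomato_tin: Squat food tin, 75 across x 58 mm, left of the grill or in front of that. Origin: centre of the underside. Not part of the job.
- lemon: Lemon, 71 x 53 x 51 mm, left of the grill or in front of that. Origin: centre of the underside. Not part of the job.
- timer: Round wind-up kitchen timer, 66 across x 57 mm, front right. Origin: centre of the underside. Not part of the job.
Mind the look-alikes: they are no part of the job. Leave any pink or red look-alike of the timer alone.

How it is judged:
By the outcome, as a careful person would: the job done as asked, in the order asked, and still so for the second after the job is handed in, while the arm keeps its last pose, push and grip.
It also fails if it takes over 61 s, if anything falls off the work surface, if the arm or the gripper's body presses on something with over 40 N, if the wrist force passes 120 N, or if a joint passes its speed limit or range.

## Working session

There is one attempt and no reset: what is moved stays moved. The work goes in short steps, Python scripts to look and compute and a tool call to move; the robot and the scene stay as the last step left them, time stands still between calls to the robot, and variables do not carry over. Pictures are saved under pics/ and viewed, at most 10 in all, crops included, and the job is handed in when it is done.

Besides the shell and the picture viewer there is one more tool, called as a command line: name --argument value ..., lists and objects as JSON in quotes. play_rows: Moves the arm, as the interface text tells. Its arguments: {"type":"object","properties":{"motion":{"type":"array"},"newtons":{"type":"number"}},"required":["motion"]}

```bash
mkdir -p pics; ls; cat > h.py <<'E'
import numpy as np, cv2
from scipy.optimize import least_squares
from scipy.spatial.transform import Rotation as Ro
from bench import arm
def proj(m,X):
    c=np.atleast_2d(X)@np.array(m["R"]).T+np.array(m["t"])
    s=c[:,:2]/c[:,2:]; s=s*(1+m["k1"]*(s**2).sum(1,keepdims=True))
    return s*[m["fx"],m["fy"]]+[m["cx"],m["cy"]]
def onplane(m,uv,z):
    d=(np.array(uv)-[m["cx"],m["cy"]])/[m["fx"],m["fy"]]; s=d.copy()
    for _ in range(20): s=d/(1+m["k1"]*(s@s))
    R=np.array(m["R"]); r=R.T@np.array([*s,1]); o=-R.T@np.array(m["t"])
    return o+r*(z-o[2])/r[2]
E
python3 - <<'E'
from h import *
for n in("scene","top"):
    im=arm.snapshot(n); cv2.imwrite(f"pics/{n}0.png",im[:,:,::-1]); m=arm.camera_model(n)
    print(n,-np.array(m["R"]).T@np.array(m["t"]))
    for k,z in(("grill",0),("pin",38.5),("bore",38.5),("notch",38.5),("hinge",72),("handle",141),("timer",0),("tongs",0)):
        for r in arm.place_of(n,k)[:3]:
            u=r["location"][::-1]; print(k,round(r["conf"],2),np.round(u,1),np.round(onplane(m,u,z),0))
print(arm.state())
E
```

```text
pics
scene [-147.74202529 -439.65216313 1105.93415417]
grill 0.98 [252.6 204. ] [619.  17.   0.]
pin 0.45 [232.2 224.6] [497.  11.  38.]
bore 0.8 [230.6 225. ] [493.  14.  38.]
notch 0.69 [282.2 250.7] [ 494. -154.   38.]
handle 0.73 [238.7 189.3] [546.  18. 141.]
handle 0.29 [265.9 167.4] [657.  -4. 141.]
timer 0.89 [325.8 274.4] [ 512. -284.    0.]
timer 0.71 [338.2 243.8] [ 623. -270.    0.]
timer 0.64 [305.1 309.4] [ 389. -283.    0.]
top [389.21312055   3.77490311 973.75116974]
grill 0.84 [241.1 177. ] [626.  30.   0.]
pin 0.51 [246.7 225.5] [488.  16.  38.]
bore 0.8 [246.8 223.8] [493.  15.  38.]
bore 0.36 [244.1 180.5] [607.  21.  38.]
notch 0.86 [312.2 219. ] [ 503. -154.   38.]
hinge 0.82 [237.6 138.5] [712.  37.  72.]
timer 0.9 [355.  265.2] [ 383. -268.    0.]
timer 0.74 [350.4 177.4] [ 621. -272.    0.]
timer 0.7 [362.4 220.2] [ 502. -296.    0.]
tongs 0.75 [286.  270.3] [373. -85.   0.]
{'t': 0.9, 'qpos': array([ 1.08950677e+00,  5.27456061e-01,  1.43271578e+00,  7.49592829e-06,
        1.18139994e+00, -1.78523963e-01]), 'qvel': array([-0.00123246, -0.00117745, -0.00177075, -0.00019453, -0.00019604,
        0.00049328]), 'joint_torque': array([-1.74227527e-03, -4.42303813e+01, -1.78419131e+01, -2.54728029e-04,
        6.51827049e-04,  2.00448187e-05]), 'position': array([186.32127482, 596.55108827, 231.33238645]), 'orientation': array([4.73773079e-01, 3.10566292e+00, 3.45499805e-05]), 'contact_force': array([-0.01772711, -0.64552272, -0.57716783]), 'ft_torque': array([ 0.00077579, -0.03895167, -0.01431396]), 'gripper_force': 0.0, 'gripper_width': 85.52388133146681}
```

```bash
python3 - <<'E'
import cv2,numpy as np
a=cv2.imread("pics/top0.png")[110:384,110:420]; b=cv2.imread("pics/scene0.png")[110:384,110:390]
a=cv2.resize(a,None,fx=2.5,fy=2.15);b=cv2.resize(b,None,fx=2.5,fy=2.15)
cv2.imwrite("pics/a.png",a);cv2.imwrite("pics/b.png",b)
E
```

```text
(no output)
```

View pics/a.png

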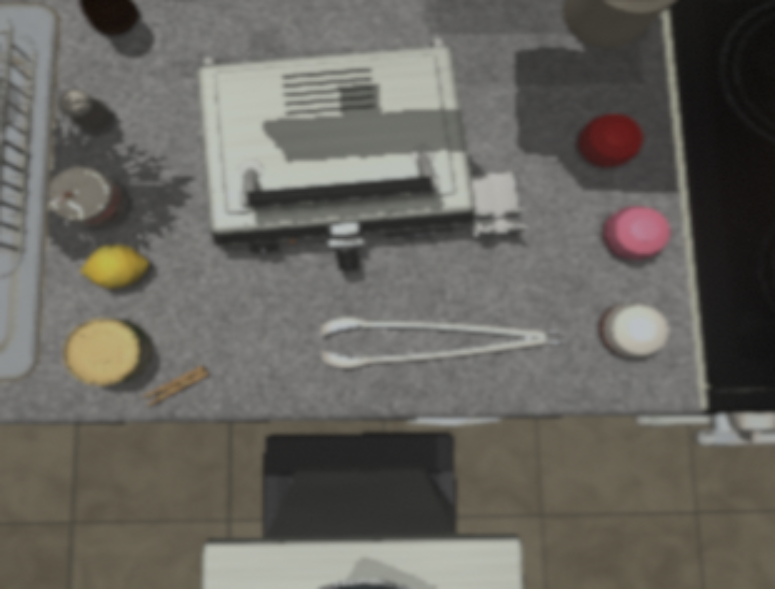

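View pics/b.png

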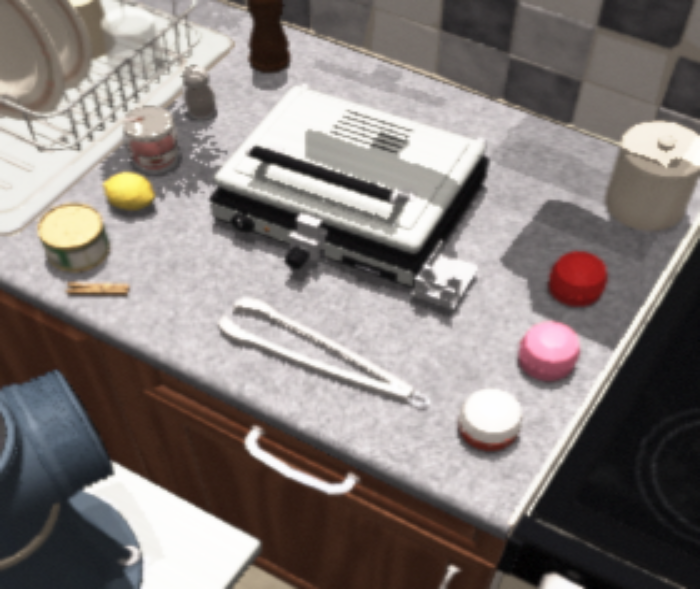

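The top crop shows the grill yawed slightly left with the pin knob at about (347,258). The bracket is at (497,205) and the tongs lie in front. At the right stand red (612,140), pink (637,232) and white (635,330) timers, all to be left alone. There is only one pin. Next I fit the grill pose.

```bash
cat >> h.py <<'E'
P=dict(grill=(0,0,0),bore=(-131,0,38.5),notch=(-131,-162,38.5),hinge=(95,0,72),handle=(-80,0,141))
def g2w(p,X):
    c,s=np.cos(p[2]),np.sin(p[2]); X=np.atleast_2d(X).astype(float)
    return np.c_[p[0]+c*X[:,0]-s*X[:,1],p[1]+s*X[:,0]+c*X[:,1],X[:,2]]
def fit(obs,p0=(620,20,.08)):
    f=lambda p:np.concatenate([(proj(m,g2w(p,X))[0]-u) for m,X,u in obs])
    return least_squares(f,p0,loss="soft_l1",f_scale=1.5)
def go(xyz,yaw):  # yaw: world angle (rad) of tool y; prints shift cm in tool axes, roll
    s=arm.state(); R=Ro.from_rotvec(s["orientation"]).as_matrix()
    d=R.T@(np.array(xyz)-s["position"])/10
    a=np.arctan2(R[1,1],R[0,1]); roll=-(yaw-a); roll=(roll+np.pi/2)%np.pi-np.pi/2
    print("shift cm",np.round(d,2),"roll",round(roll,3),"| at",np.round(s["position"],1),"w",round(s["gripper_width"],1),"q6",round(s["qpos"][5],2),"t",s["t"])
E
python3 - <<'E'
from h import *
m={n:arm.camera_model(n) for n in("scene","top")}
o=[("scene","grill",(252.6,204)),("scene","bore",(230.6,225)),("scene","notch",(282.2,250.7)),("scene","handle",(238.7,189.3)),
("top","grill",(241.1,177)),("top","bore",(246.8,223.8)),("top","notch",(312.2,219)),("top","hinge",(237.6,138.5))]
r=fit([(m[a],P[k],np.array(u)) for a,k,u in o]); print(r.x,np.round(r.fun.reshape(-1,2),1))
print("knob",g2w(r.x,(-147,0,26)),"notch",g2w(r.x,P["notch"]))
p=r.x
for X in [(-115,135,58),(-115,-135,58),(-80,85,141),(-80,-85,141)]: print(proj(m["top"],g2w(p,X)).round(1))
t=g2w(p,(-165,0,200))[0]; go(t,np.pi/2+p[2])
E
```

```text
[6.21736764e+02 2.39882251e+01 8.14156087e-02] [[-1.6 -1.6]
 [-0.2  0.6]
 [-0.1 -3.6]
 [-0.5  0.9]
 [ 2.3  1.5]
 [ 0.8  0.5]
 [-2.3 -0.6]
 [ 1.8 -1.7]]
knob [[475.22368948  12.03334799  26.        ]] notch [[ 504.34545327 -148.1288288    38.5       ]]
[[193.7 222.3]]
[[299.8 212.2]]
[[208.6 201.2]]
[[281.4 194.4]]
shift cm [-43.34 -47.85   3.13] roll -0.384 | at [186.3 596.6 231.3] w 85.5 q6 -0.18 t 0.9
```

play_rows --motion '[[0, [-3.6, -4.0, 0], -0.06], [0, [-7, -8, 0], -0.12], [0, [-10.8, -12, 0], -0.18], [0, [-14.4, -16, 0], -0.24], [0, [-18, -20, 0], -0.3], [0, [-21.6, -24, 0], -0.384], [0, [-25, -28, 0], -0.384], [0, [-28.8, -32, 0], -0.384], [0, [-32, -36, 0], -0.384], [0, [-36, -40, 0], -0.384], [0, [-40, -44, 0], -0.384], [0, [-43.3, -47.8, 0], -0.384]]'

```text
t: 1.9
position: [395.9, 140.4, 231.7]
orientation: [-0.127, 3.138, 0.0]
contact_force: [0.7, -0.2, 0.5]
gripper_width: 85.5
gripper_force: 0.0
```

```bash
python3 - <<'E'
from h import *
p=[621.74,23.99,.0814]; go(g2w(p,(-165,0,200))[0],np.pi/2+p[2])
E
```

```text
shift cm [ -5.06 -13.44   3.18] roll -0.0 | at [395.9 140.4 231.7] w 85.5 q6 -1.58 t 1.9
```

play_rows --motion '[[0, [-1.2, -3.4, 0], 0], [0, [-2.4, -6.7, 0], 0], [0, [-3.8, -10, 0], 0], [0, [-5, -13.4, 0], 0], [0, [-5, -13.4, 0], 0], [0, [-5, -13.4, 0], 0]]'

```text
t: 2.4
position: [456.9, 11.0, 231.4]
orientation: [-0.121, 3.139, -0.0]
contact_force: [-0.2, 0.4, -1.3]
gripper_width: 85.4
gripper_force: 0.0
```

```bash
python3 - <<'E'
from h import *
p=[621.74,23.99,.0814]
m=arm.camera_model("wrist"); im=arm.snapshot("wrist"); cv2.imwrite("pics/w1.png",cv2.resize(im[:,:,::-1],None,fx=1.5,fy=1.5))
for k in("pin","bore","notch","handle","grill"):
    z=P.get(k,(0,0,38.5))[2]
    for r in arm.place_of("wrist",k)[:2]:
        u=r["location"][::-1]; print(k,round(r["conf"],2),np.round(u,1),np.round(onplane(m,u,z),1), proj(m,g2w(p,P.get(k,P["bore"]))).round(1))
print(m["R"],-np.array(m["R"]).T@np.array(m["t"]))
go(g2w(p,(-147,0,60))[0],np.pi/2+p[2])
E
```

```text
pin 0.61 [255.  189.7] [488.4  12.7  38.5] [[255.4 192.2]]
pin 0.48 [442.8 319.1] [637.3 255.6  38.5] [[255.4 192.2]]
bore 0.73 [253.4 189.5] [488.3  11.   38.5] [[255.4 192.2]]
notch 0.85 [103.9 191.4] [ 502.8 -148.4   38.5] [[104.3 192.8]]
handle 0.74 [255.9 290.5] [542.1  17.7 141. ] [[255.6 290.3]]
grill 0.79 [256.  275.9] [617.5  23.8   0. ] [[255.9 278.8]]
grill 0.67 [444.7 316.3] [661.9 285.7   0. ] [[255.9 278.8]]
[[-7.69470250e-02  9.97034950e-01  6.81075449e-04]
 [ 9.51066935e-01  7.31943438e-02  3.00190395e-01]
 [ 2.99250464e-01  2.37465062e-02 -9.53879061e-01]] [380.77002253   4.96701966 374.88089848]
shift cm [-1.98 -0.37 17.13] roll 0.002 | at [455.2  14.1 231.4] w 85.7 q6 -1.87 t 2.7
```

View pics/w1.png

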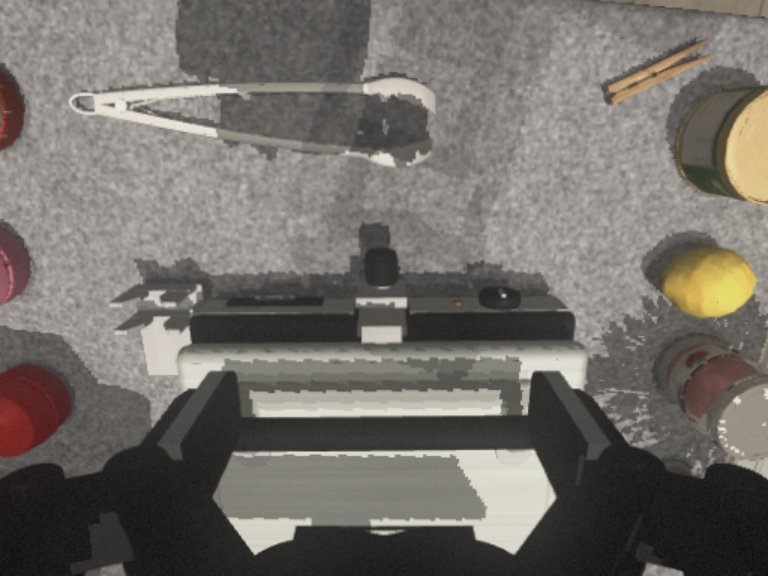

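play_rows --motion '[[0, [-1, -0.4, 3], 0], [0, [-1.8, -0.4, 6], 0], [0, [-1.8, -0.4, 9], 0], [0, [-1.8, -0.4, 12], 0], [0, [-1.8, -0.4, 14.5], 0], [0, [-1.8, -0.4, 16.5], 0], [0, [-1.8, -0.4, 16.5], 0], [0, [-1.8, -0.4, 16.5], 0]]'

```text
t: 3.37
position: [473.4, 11.2, 65.8]
orientation: [0.13, -3.136, -0.001]
contact_force: [-0.1, 0.0, 0.2]
gripper_width: 85.5
gripper_force: 0.0
```

```bash
python3 - <<'E'
from h import *
p=[621.74,23.99,.0814]
m=arm.camera_model("wrist"); im=arm.snapshot("wrist"); cv2.imwrite("pics/w2.png",cv2.resize(im[:,:,::-1],None,fx=1.5,fy=1.5))
for k in("pin","bore","notch"):
    for r in arm.place_of("wrist",k)[:1]:
        u=r["location"][::-1]; print(k,round(r["conf"],2),np.round(u,1),np.round(onplane(m,u,38.5),1), proj(m,g2w(p,P.get(k,P["bore"]))).round(1))
print(proj(m,g2w(p,(-145,0,49.5))))
go(g2w(p,(-147,0,26))[0],np.pi/2+p[2])
E
```

```text
pin 0.98 [253.5 253.8] [490.5  11.2  38.5] [[257.1 255.1]]
bore 0.6 [252.3 253.2] [490.2  10.5  38.5] [[257.1 255.1]]
[[257.23856976 241.74939647]]
shift cm [-0.    0.17  4.18] roll 0.0 | at [475.2  10.4  67.8] w 85.3 q6 -1.87 t 3.5667
```

View pics/w2.png

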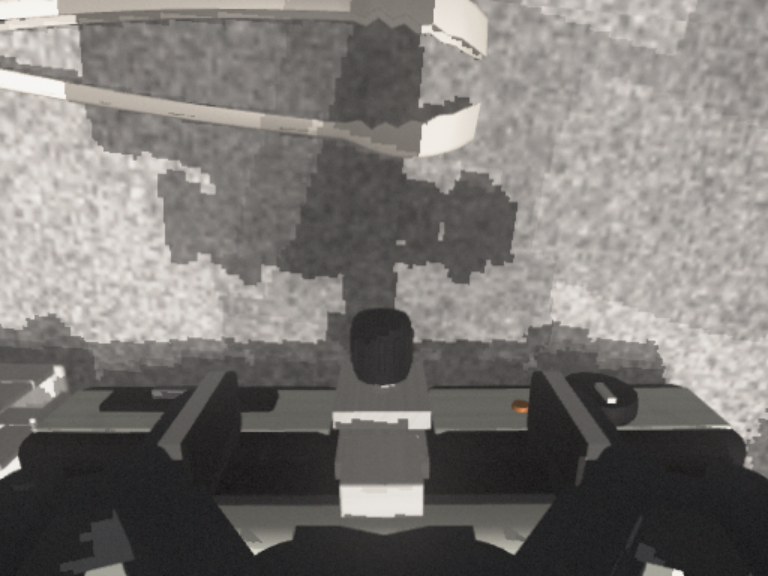

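play_rows --motion '[[0, [0, 0, 1.5], 0], [0, [0, 0, 3], 0], [0, [0, 0, 4.1], 0], [0, [0, 0, 4.1], 0], [0, [0, 0, 4.1], 0], [130, [0, 0, 4.1], 0], [255, [0, 0, 4.1], 0], [255, [0, 0, 4.1], 0], [255, [0, 0, 4.1], 0], [255, [0, 0, 4.1], 0], [255, [0, 0, 4.1], 0], [255, [0, 0, 4.1], 0]]' --newtons 40

```text
t: 4.57
position: [474.3, 10.3, 25.6]
orientation: [-0.127, 3.139, -0.0]
contact_force: [-0.8, 0.4, 3.0]
gripper_width: 20.5
gripper_force: 39.0
```

```bash
python3 - <<'E'
from h import *
p=[621.74,22,.0814]
im=arm.snapshot("wrist"); cv2.imwrite("pics/w3.png",cv2.resize(im[:,:,::-1],None,fx=1.5,fy=1.5))
print(arm.state()["contact_force"])
go(g2w(p,(-147-42,0,26))[0],np.pi/2+p[2])
E
```

```text
[-0.38906231 -0.55645977  2.72501601]
shift cm [ 4.12 -0.03 -0.05] roll -0.0 | at [474.4  10.2  25.6] w 21.0 q6 -1.87 t 4.6167
```

View pics/w3.png

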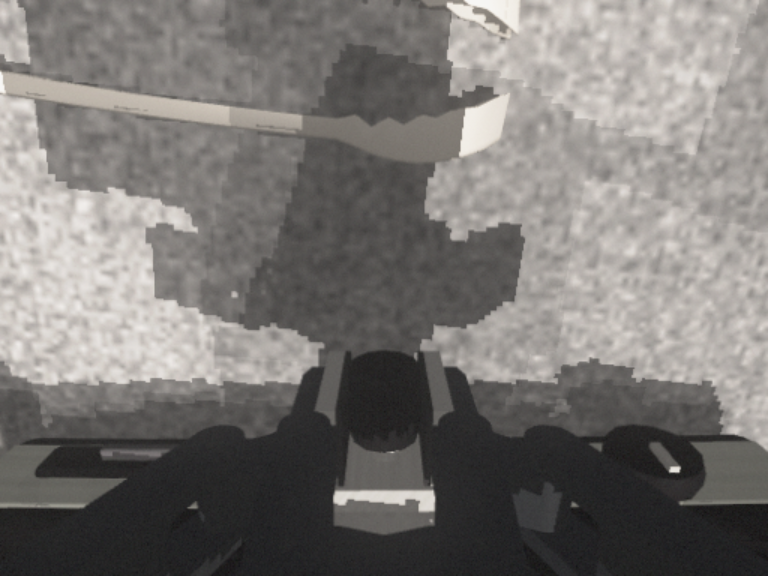

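play_rows --motion '[[255, [0.8, 0, 0], 0], [255, [1.6, 0, 0], 0], [255, [2.4, 0, 0], 0], [255, [3.2, 0, 0], 0], [255, [4.0, 0, 0], 0], [255, [4.6, 0, 0], 0], [255, [4.6, 0, 0], 0], [255, [4.6, 0, -1.5], 0], [255, [4.6, 0, -3], 0], [255, [4.6, 0, -4.5], 0], [255, [4.6, 0, -4.5], 0], [255, [4.6, 0, -4.5], 0]]'

```text
t: 5.62
position: [428.8, 6.4, 70.7]
orientation: [-0.127, 3.137, -0.001]
contact_force: [-0.1, 0.8, -0.2]
gripper_width: 20.6
gripper_force: 39.2
```

```bash
python3 - <<'E'
from h import *
p=[621.74,22,.0814]
m=arm.camera_model("wrist")
im=arm.snapshot("wrist"); cv2.imwrite("pics/w4.png",cv2.resize(im[:,:,::-1],None,fx=1.5,fy=1.5))
s=arm.state();print(s["contact_force"],s["gripper_width"])
for k in("pin","notch"):
    for r in arm.place_of("wrist",k)[:2]:
        u=r["location"][::-1]; print(k,round(r["conf"],2),np.round(u,1),onplane(m,u,38.5 if k=="notch" else 83).round(1),proj(m,g2w(p,P["notch"])).round(1))
R=Ro.from_rotvec(s["orientation"]).as_matrix()
print("expected pin origin",s["position"]-R[:,0]*16,proj(m,s["position"]-R[:,0]*16+[0,0,12.5]))
go(g2w(p,(-147,-162,71))[0],np.pi/2+p[2])
E
```

```text
[ 0.37692213 -0.30472679 -0.59382876] 20.165984851956164
pin 0.79 [256.  294.3] [445.1   7.8  83. ] [[  3.  312.4]]
notch 0.9 [  0. 312.] [ 504.2 -152.    38.5] [[  3.  312.4]]
expected pin origin [444.31749162   7.83607594  70.17076299] [[256.2780413  292.35800581]]
shift cm [ -4.75 -16.24  -0.15] roll -0.0 | at [427.9   6.6  69.7] w 20.2 q6 -1.9 t 5.7667
```

View pics/w4.png

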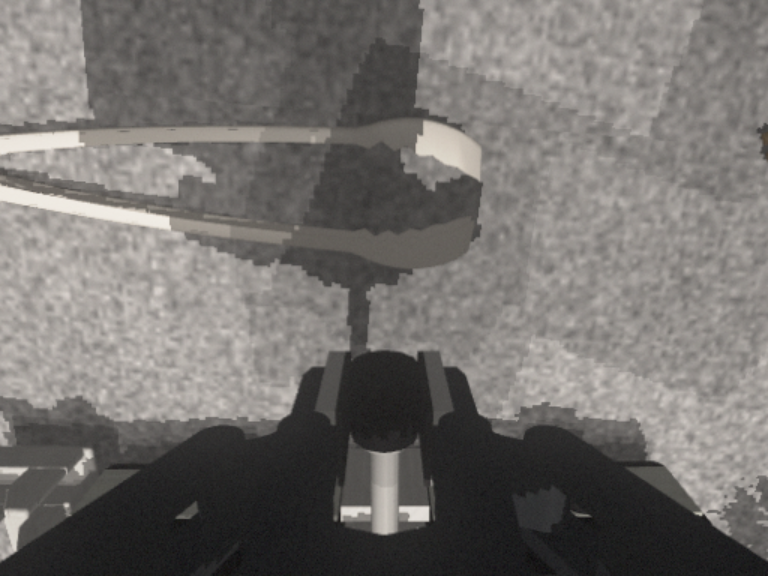

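play_rows --motion '[[255, [0, -2.5, 0], 0], [255, [0, -5.5, 0], 0], [255, [0, -8.5, 0], 0], [255, [0, -11.5, 0], 0], [255, [0, -14.5, 0], 0], [255, [0, -16.2, 0], 0], [255, [0, -16.2, 0], 0], [255, [0, -16.2, 0], 0]]'

```text
t: 6.43
position: [441.0, -155.4, 69.4]
orientation: [0.124, -3.138, -0.002]
contact_force: [0.2, 0.6, -1.4]
gripper_width: 20.3
gripper_force: 39.3
```

```bash
python3 - <<'E'
from h import *
p=[621.74,22,.0814]
m=arm.camera_model("wrist")
im=arm.snapshot("wrist"); cv2.imwrite("pics/w5.png",cv2.resize(im[:,:,::-1],None,fx=1.5,fy=1.5))
for k in("pin","notch"):
    for r in arm.place_of("wrist",k)[:2]:
        u=r["location"][::-1]; print(k,round(r["conf"],2),np.round(u,1),onplane(m,u,38.5 if k=="notch" else 83).round(1),proj(m,g2w(p,P["notch"])).round(1))
# predicted upstand top corners
for X in [(-128,-162-6.5,60),(-128,-162+6.5,60),(-108,-168.5,60),(-108,-155.5,60)]: print((proj(m,g2w(p,X))*1.5).round(0))
m=arm.camera_model("top");arm.snapshot("top")
for r in arm.place_of("top","notch")[:2]: print("top",r["conf"],onplane(m,r["location"][::-1],38.5))
print("fit",g2w(p,P["notch"]))
go(g2w(p,(-147,-162,71))[0],np.pi/2+p[2])
E
```

```text
pin 0.91 [257.2 293.1] [ 455.7 -153.7   83. ] [[256.3 317. ]]
notch 0.76 [259.1 312.3] [ 500.7 -148.6   38.5] [[256.3 317. ]]
[[368. 520.]]
[[402. 520.]]
[[368. 560.]]
[[401. 560.]]
fit [[ 504.34600308 -150.11522155   38.5       ]]
shift cm [-4.75 -0.19 -0.1 ] roll 0.001 | at [ 440.9 -153.5   70.1] w 20.3 q6 -2.23 t 6.6833
```

View pics/w5.png

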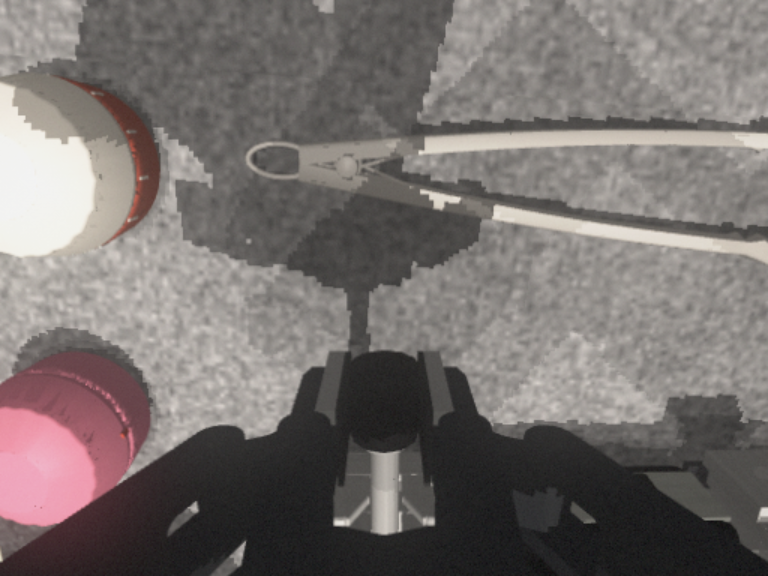

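play_rows --motion '[[255, [-1.5, 0, 0], 0], [255, [-3, 0, 0], 0], [255, [-4.7, 0, 0], 0], [255, [-4.7, 0, 0], 0], [255, [-4.7, 0, 0], 0], [255, [-4.7, 0, 1], 0], [255, [-4.7, 0, 2], 0], [255, [-4.7, 0, 2.6], 0], [255, [-4.7, 0, 3.2], 0], [255, [-4.7, 0, 3.6], 0], [255, [-4.7, 0, 3.6], 0], [255, [-4.7, 0, 3.6], 0]]'

```text
t: 7.68
position: [488.0, -151.1, 33.9]
orientation: [0.127, -3.138, -0.001]
contact_force: [0.4, 0.4, -0.8]
gripper_width: 20.7
gripper_force: 39.3
```

```bash
python3 - <<'E'
from h import *
p=[621.74,22,.0814]
s=arm.state();print(s["contact_force"],s["ft_torque"],s["gripper_width"])
im=arm.snapshot("wrist");m=arm.camera_model("wrist")
a=cv2.resize(im[200:384,180:340,::-1],None,fx=3,fy=3)
im=arm.snapshot("scene"); b=cv2.resize(im[200:300,200:310,::-1],None,fx=2.9,fy=5.52)
cv2.imwrite("pics/w6.png",np.hstack([a,b]))
go(g2w(p,(-147,-162,26))[0],np.pi/2+p[2])
E
```

```text
[ 0.40476026  0.35445783 -0.77016744] [ 0.0020569   0.00991704 -0.00751583] 20.694274145300437
shift cm [ 0.01 -0.01  0.84] roll -0.0 | at [ 488.5 -151.3   34.4] w 20.4 q6 -2.17 t 7.7833
```

View pics/w6.png

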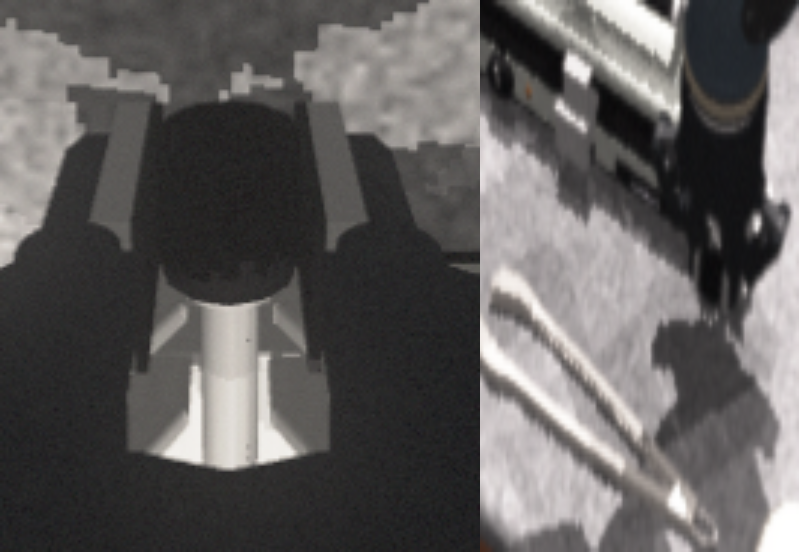

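The shank is centred in the notches, with knob and shank in line and no contact force yet. I'll seat it the rest of the way.

play_rows --motion '[[255, [0, 0, 0.3], 0], [255, [0, 0, 0.6], 0], [255, [0, 0, 0.8], 0], [255, [0, 0, 0.9], 0], [255, [0, 0, 0.9], 0], [255, [0, 0, 0.9], 0]]'

```text
t: 8.28
position: [488.4, -151.1, 25.5]
orientation: [-0.128, 3.139, -0.0]
contact_force: [-0.6, 0.3, 2.1]
gripper_width: 20.6
gripper_force: 39.5
```

play_rows --motion '[[255, [0, 0, 0.1], 0], [255, [0, 0, 0.1], 0], [255, [0, 0, 0.1], 0]]'

```text
t: 8.53
position: [488.4, -151.1, 25.0]
orientation: [-0.128, 3.139, -0.001]
contact_force: [-2.7, 0.4, 7.2]
gripper_width: 20.8
gripper_force: 40.0
```

play_rows --motion '[[170, [0, 0, 0.05], 0], [140, [0, 0, 0], 0], [100, [0, 0, 0], 0], [60, [0, 0, 0], 0], [60, [0, 0, 0], 0], [60, [0, 0, -1], 0], [60, [0, 0, -2.5], 0], [60, [0, 0, -5], 0], [60, [0, 0, -8], 0], [60, [0.8, 0, -11], 0], [60, [0.8, 0, -11], 0], [60, [0.8, 0, -11], 0]]'

```text
t: 9.53
position: [481.1, -152.2, 136.5]
orientation: [-0.127, 3.135, -0.004]
contact_force: [-0.7, 0.7, 0.9]
gripper_width: 65.5
gripper_force: 0.0
```

```bash
python3 - <<'E'
from h import *
p=[621.74,22,.0814]
im=arm.snapshot("wrist");m=arm.camera_model("wrist")
for k in("pin",):
    for r in arm.place_of("wrist",k)[:2]:
        u=r["location"][::-1]; print(k,round(r["conf"],2),np.round(u,1),onplane(m,u,38.5).round(1))
print("notch",g2w(p,P["notch"]))
a=cv2.resize(im[180:384,140:370,::-1],None,fx=3,fy=2.9)
cv2.imwrite("pics/w7.png",a)
q=p
go(g2w(q,(-80,0,200))[0],p[2])
go(g2w(q,(-80,0,122))[0],p[2])
E
```

```text
pin 0.57 [258.8 217.1] [ 503.4 -147.7   38.5]
notch [[ 504.34600308 -150.11522155   38.5       ]]
shift cm [-7.53 16.14 -6.57] roll 1.571 | at [ 480.  -151.5  134.3] w 65.9 q6 -2.18 t 9.6333
shift cm [-7.53 16.14  1.23] roll 1.571 | at [ 480.  -151.5  134.3] w 65.9 q6 -2.18 t 9.6333
```

View pics/w7.png

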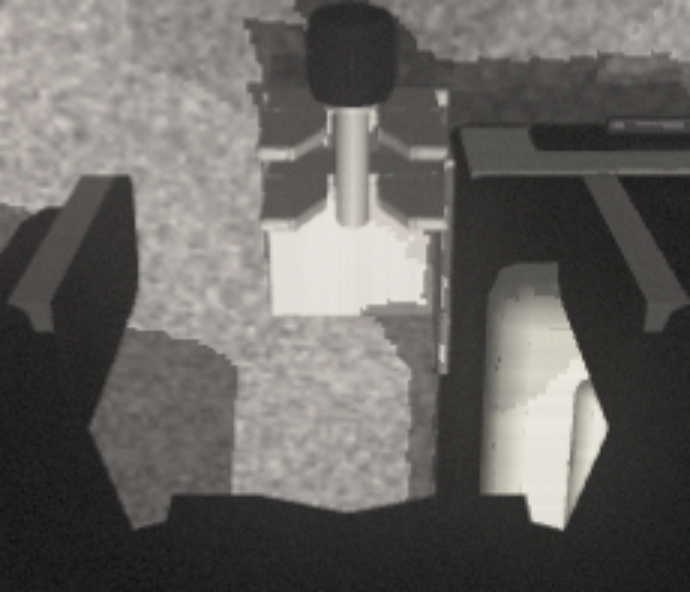

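The pin lies level in both notches with its shoulder just in front, and it has been let go. Next is the handle.

play_rows --motion '[[60, [0, 0, -3], 0.1], [60, [0, 0, -6], 0.2], [60, [0, 2, -8], 0.32], [60, [-1, 5, -8], 0.44], [60, [-3, 8, -8], 0.56], [60, [-5, 11, -8], 0.68], [60, [-6.5, 13.5, -8], 0.8], [60, [-7.5, 16.1, -8], 0.92], [30, [-7.5, 16.1, -8], 1.04], [30, [-7.5, 16.1, -8], 1.16], [30, [-7.5, 16.1, -8], 1.28], [30, [-7.5, 16.1, -8], 1.4]]'

```text
t: 10.63
position: [541.2, 15.5, 212.3]
orientation: [-1.929, -2.475, 0.003]
contact_force: [-0.5, 0.5, 0.4]
gripper_width: 75.7
gripper_force: 0.0
```

```bash
python3 - <<'E'
from h import *
p=[621.74,22,.0814]
go(g2w(p,(-80,0,124))[0],p[2])
E
```

```text
shift cm [-0.03  0.11  8.83] roll 0.166 | at [541.2  15.5 212.3] w 75.7 q6 -0.42 t 10.6333
```

play_rows --motion '[[30, [0, 0.1, 0], 0.1], [30, [0, 0.1, 0], 0.166], [30, [0, 0.1, 1], 0.166], [30, [0, 0.1, 2], 0.166], [30, [0, 0.1, 2], 0.166]]'

```text
t: 11.05
position: [540.8, 15.4, 190.9]
orientation: [-2.118, -2.312, 0.006]
contact_force: [0.3, -0.3, 0.1]
gripper_width: 75.5
gripper_force: 0.0
```

```bash
python3 - <<'E'
from h import *
p=[621.74,22,.0814]
im=arm.snapshot("wrist");m=arm.camera_model("wrist")
for r in arm.place_of("wrist","handle")[:2]:
    u=r["location"][::-1]; print(round(r["conf"],2),np.round(u,1),onplane(m,u,141).round(1))
print((proj(m,g2w(p,(-80,0,141)))*1.5).round(),(proj(m,g2w(p,(-80,60,150)))*1.5).round())
cv2.imwrite("pics/w8.png",cv2.resize(im[:,:,::-1],None,fx=1.5,fy=1.5))
go(g2w(p,(-80,0,124))[0],p[2])
E
```

```text
0.93 [255.6 214.9] [541.4  13.1 141. ]
[[385. 317.]] [[386. 173.]]
shift cm [0.03 0.02 6.87] roll 0.005 | at [542.   15.2 192.7] w 75.5 q6 -0.26 t 11.15
```

View pics/w8.png

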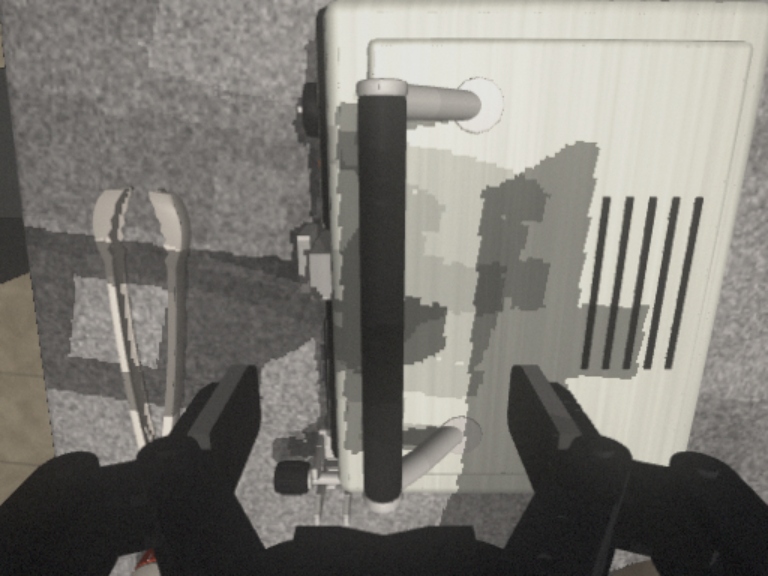

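play_rows --motion '[[30, [0, 0, 2], 0], [30, [0, 0, 4], 0], [30, [0, 0, 5.5], 0], [30, [0, 0, 6.8], 0], [30, [0, 0, 6.8], 0], [30, [0, 0, 6.8], 0], [120, [0, 0, 6.8], 0], [200, [0, 0, 6.8], 0], [255, [0, 0, 6.8], 0], [255, [0, 0, 6.8], 0], [255, [0, 0, 6.8], 0], [255, [0, 0, 6.8], 0]]' --newtons 40

```text
t: 12.15
position: [539.7, 14.9, 126.9]
orientation: [-2.119, -2.313, 0.008]
contact_force: [-7.1, -1.8, 8.0]
gripper_width: 16.9
gripper_force: 38.9
```

```bash
python3 - <<'E'
from h import *
s=arm.state(); print(s["contact_force"],s["gripper_width"],s["position"])
for d in range(5,46,5):
    a=np.radians(d); v=np.array([-175,69.]); c,q=np.cos(a),np.sin(a)
    w=np.array([c*v[0]+q*v[1],-q*v[0]+c*v[1]])-v
    print(d,"tool y,z cm:",(w/10).round(2))
print(Ro.from_rotvec(s["orientation"]).as_matrix().round(3))
E
```

```text
[-7.13563092 -1.83923724  8.0472848 ] 16.887918393327336 [539.65975263  14.94629952 126.90760626]
5 tool y,z cm: [0.67 1.5 ]
10 tool y,z cm: [1.46 2.93]
15 tool y,z cm: [2.38 4.29]
20 tool y,z cm: [3.42 5.57]
25 tool y,z cm: [4.56 6.75]
30 tool y,z cm: [5.79 7.83]
35 tool y,z cm: [7.12 8.79]
40 tool y,z cm: [8.53 9.63]
45 tool y,z cm: [10.   10.35]
[[-0.087  0.996 -0.007]
 [ 0.996  0.087 -0.001]
 [ 0.    -0.007 -1.   ]]
```

play_rows --motion '[[255, [0, 0.15, -0.4], 0], [255, [0, 0.33, -0.75], 0], [255, [0, 0.67, -1.5], 0], [255, [0, 1.06, -2.2], 0], [255, [0, 1.46, -2.93], 0], [255, [0, 1.92, -3.6], 0], [255, [0, 2.38, -4.29], 0], [255, [0, 2.9, -4.95], 0], [255, [0, 3.42, -5.57], 0], [255, [0, 3.42, -5.57], 0], [255, [0, 3.42, -5.57], 0], [255, [0, 3.42, -5.57], 0]]'

```text
t: 13.15
position: [569.6, 17.6, 180.5]
orientation: [-2.114, -2.308, 0.02]
contact_force: [-10.8, -3.7, 2.2]
gripper_width: 16.2
gripper_force: 39.2
```

```bash
cat > ang.py <<'E'
from h import *
s=arm.state(); print(s["contact_force"].round(1),s["gripper_width"],s["position"].round(1),s["qpos"].round(2))
# net: handle position along arc, from top & scene cameras
p=[621.74,22,.0814]
def h(a): v=np.array([-175,69.]);c,q=np.cos(a),np.sin(a); return g2w(p,(95+c*v[0]+q*v[1],0,72-q*v[0]+c*v[1]))
A=np.radians(np.arange(0,60,.25))
for n in("scene","top"):
    arm.snapshot(n); m=arm.camera_model(n)
    for r in arm.place_of(n,"handle")[:1]:
        u=r["location"][::-1]; e=[np.linalg.norm(proj(m,h(a))[0]-u) for a in A]; i=int(np.argmin(e)); print(n,round(r["conf"],2),"deg",np.degrees(A[i]),"err px",round(e[i],1))
    for r in arm.place_of(n,"pin")[:1]: print("pin",round(r["conf"],2),onplane(m,r["location"][::-1],38.5).round(0))
x,z=s["position"][[0,2]]
for zo in(14,17,19): print("TCP angle off",zo,np.degrees([ (np.arctan2(z+zo-72,95-((s["position"][:2]-p[:2])@[np.cos(p[2]),np.sin(p[2])]))-np.arctan2(69,175)) ]).round(2))
E
python3 ang.py
```

```text
[-10.8  -3.7   2.2] 16.165809365692308 [569.6  17.6 180.5] [-0.16  0.52  1.61 -0.    1.02 -0.25]
scene 0.55 deg 17.5 err px 2.0
pin 0.54 [ 508. -147.   38.]
top 0.75 deg 0.0 err px 98.0
pin 0.57 [ 515. -153.   38.]
TCP angle off 14 [18.23]
TCP angle off 17 [18.91]
TCP angle off 19 [19.36]
```

play_rows --motion '[[255, [0, 0.3, -0.5], 0], [255, [0, 0.9, -1.1], 0], [255, [0, 1.5, -1.7], 0], [255, [0, 2.15, -2.26], 0], [255, [0, 2.8, -2.76], 0], [255, [0, 3.5, -3.22], 0], [255, [0, 4.2, -3.66], 0], [255, [0, 4.9, -4.06], 0], [255, [0, 4.9, -4.06], 0], [255, [0, 4.9, -4.06], 0], [255, [0, 4.9, -4.06], 0]]'

```text
t: 14.37
position: [619.7, 22.0, 225.4]
orientation: [-2.117, -2.309, 0.016]
contact_force: [-16.7, -1.4, 20.1]
gripper_width: 16.2
gripper_force: 40.5
```

```bash
python3 ang.py; python3 - <<'E'
from h import *
s=arm.state();d=s["position"]-[539.7,14.9,126.9]; print("disp",d.round(1)); v=np.array([-175+d[0]/np.cos(.0814),69+d[2]]); print(np.degrees(np.arctan2(v[1],-v[0])-np.arctan2(69,175)),np.linalg.norm(v))
E
```

```text
[-16.7  -1.4  20.1] 16.175465958956206 [619.7  22.  225.4] [-0.14  0.53  1.44 -0.    1.18 -0.23]
scene 0.63 deg 38.0 err px 2.3
pin 0.67 [ 512. -145.   38.]
top 0.18 deg 0.0 err px 71.0
pin 0.61 [379. -82.  38.]
TCP angle off 14 [38.37]
TCP angle off 17 [38.81]
TCP angle off 19 [39.1]
disp [79.9  7.1 98.5]
38.96657481677154 192.47146025000896
```

play_rows --motion '[[255, [0, 0, -0.2], 0], [255, [0, 0, -0.4], 0], [255, [0, 0, -0.5], 0], [255, [0, 0, -0.5], 0], [255, [0, 0, -0.5], 0]]'

```text
t: 15.08
position: [621.5, 22.1, 226.7]
orientation: [-2.118, -2.31, 0.012]
contact_force: [-6.0, -0.9, 2.2]
gripper_width: 16.3
gripper_force: 39.6
```

```bash
python3 ang.py; python3 - <<'E'
from h import *
s=arm.state();d=s["position"]-[539.7,14.9,126.9]; print("disp",d.round(1)); v=np.array([-175+d[0]/np.cos(.0814),69+d[2]]); print(np.degrees(np.arctan2(v[1],-v[0])-np.arctan2(69,175)),np.linalg.norm(v))
# handle via wrist
p=[621.74,22,.0814]; m=arm.camera_model("wrist"); arm.snapshot("wrist")
for r in arm.place_of("wrist","handle")[:1]: print(r["conf"],onplane(m,r["location"][::-1],237),g2w(p,(5,0,237)))
m=arm.camera_model("scene"); im=arm.snapshot("scene"); 
# lid front edge check: silhouettes
for r in arm.silhouettes("scene","pin")[:1]: print("pin box",r["box"],r["conf"])
E
```

```text
[-6.  -0.9  2.2] 16.332898729716913 [621.5  22.1 226.7] [-0.14  0.53  1.44 -0.    1.18 -0.23]
scene 0.58 deg 40.5 err px 1.2
pin 0.49 [ 511. -134.   38.]
TCP angle off 14 [39.05]
TCP angle off 17 [39.48]
TCP angle off 19 [39.76]
disp [81.8  7.2 99.8]
39.655567386223815 192.64798740238774
0.75 [622.68599699  21.49447386 237.        ] [[626.72344424  22.40655069 237.        ]]
pin box [274.3, 234.4, 289.6, 255.6] 0.41
```

play_rows --motion '[[255, [0, 0.1, -0.05], 0], [255, [0, 0.1, -0.05], 0], [255, [0, 0.1, -0.05], 0], [255, [0, 0.1, -0.05], 0], [255, [0, 0.1, -0.05], 0], [255, [0, 0.1, -0.05], 0]]'

```text
t: 16.08
position: [622.3, 22.2, 227.1]
orientation: [-2.118, -2.309, 0.013]
contact_force: [-7.5, -1.0, 0.2]
gripper_width: 16.4
gripper_force: 39.6
```

```bash
python3 ang.py; python3 -c "
from bench import arm
print(arm.state()['qvel'].round(3)); print(arm.hand_in())"
```

```text
[-7.5 -1.   0.2] 16.438440511887425 [622.3  22.2 227.1] [-0.14  0.53  1.43 -0.    1.19 -0.23]
scene 0.69 deg 39.25 err px 1.9
pin 0.48 [ 517. -143.   38.]
top 0.6 deg 0.0 err px 26.4
pin 0.51 [ 503. -149.   38.]
TCP angle off 14 [39.29]
TCP angle off 17 [39.72]
TCP angle off 19 [40.]
[ 0.001 -0.001 -0.002 -0.    -0.    -0.   ]
the job is handed in; nothing more can be done
None
```

The pin is parked in the bracket notches and let go, the lid is held still at about 40° (my measurements read 39.3–40.0°), and the job was handed in at about 16 s; no verdict came back.

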